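# Stroke the vent's louvres shut

## Task

Shut the six louvre slats of the aluminium tank vent that lies on the shelf: with the fingertips, lightly stroke along the row in one unbroken pass, the way the slats lean, from the end with the longer blank plate to the other end, so that they go down flat one after another. Stay down on the row until the last slat is shut, then take the hand away. Grasp nothing, and leave everything else on the shelf where it is.

Things in the scene. Friction and masses are not known exactly. Their poses are not given: they have to be found in the camera images.
- vent: louvred vent, aluminium frame 285 x 86 x 16 mm high, fixed flat on the shelf, top face 16 above it. Six grey slats in a row along its x, slat 1 at the -x end. Origin: underside, middle of the row; +x from slat 1 to slat 6, +z up. Blank flat plates at the ends: 51 long before slat 1 (x -160 to -109), 25 long after slat 6 (x 100 to 125). Thin: a load over 25 N would bend it.
- vent_start (a point): middle of the blank plate before slat 1, on the frame's top face (x = -135, z = 16 in the vent's frame)
- vent_finish (a point): on the short plate after slat 6, on the frame's top face (x = 115, z = 16 in the vent's frame)
- slat1 (a joint): slat 1, hinge angle in rad: 0 shut (flush), up to 1.0 open. 27 mm long, 62 wide, 2.5 thick. Hinged on its edge nearest the starting end, at vent x = -108, z = 14.5; its free edge leans up towards the finishing end: a finger passing low from start to finish presses it down, the other way it catches. Stiff hinge (0.012 N m), no spring: it stays where left.
- slat2 (a joint): slat 2, hinge angle in rad: 0 shut (flush), up to 1.0 open. 27 mm long, 62 wide, 2.5 thick. Hinged on its edge nearest the starting end, at vent x = -72, z = 14.5; its free edge leans up towards the finishing end: a finger passing low from start to finish presses it down, the other way it catches. Stiff hinge (0.012 N m), no spring: it stays where left.
- slat3 (a joint): slat 3, hinge angle in rad: 0 shut (flush), up to 1.0 open. 27 mm long, 62 wide, 2.5 thick. Hinged on its edge nearest the starting end, at vent x = -36, z = 14.5; its free edge leans up towards the finishing end: a finger passing low from start to finish presses it down, the other way it catches. Stiff hinge (0.012 N m), no spring: it stays where left.
- slat4 (a joint): slat 4, hinge angle in rad: 0 shut (flush), up to 1.0 open. 27 mm long, 62 wide, 2.5 thick. Hinged on its edge nearest the starting end, at vent x = 0, z = 14.5; its free edge leans up towards the finishing end: a finger passing low from start to finish presses it down, the other way it catches. Stiff hinge (0.012 N m), no spring: it stays where left.
- slat5 (a joint): slat 5, hinge angle in rad: 0 shut (flush), up to 1.0 open. 27 mm long, 62 wide, 2.5 thick. Hinged on its edge nearest the starting end, at vent x = 36, z = 14.5; its free edge leans up towards the finishing end: a finger passing low from start to finish presses it down, the other way it catches. Stiff hinge (0.012 N m), no spring: it stays where left.
- slat6 (a joint): slat 6, hinge angle in rad: 0 shut (flush), up to 1.0 open. 27 mm long, 62 wide, 2.5 thick. Hinged on its edge nearest the starting end, at vent x = 72, z = 14.5; its free edge leans up towards the finishing end: a finger passing low from start to finish presses it down, the other way it catches. Stiff hinge (0.012 N m), no spring: it stays where left.
- bowl: round beige ceramic bowl, 110 across, 45 high; loose bystander, leave alone. Origin: middle of its underside.
- tongs: orange plastic tongs lying flat, 210 long, 14 high; loose bystander, leave alone. Origin: middle of its underside.
- gauge: round black dial gauge, 52 across, 23 high, near the vent's finishing end; loose bystander, leave alone. Origin: middle of its underside.
- jar: glass jar with a twist cap, 72 across, 95 high; loose bystander, leave alone. Origin: middle of its underside.
- hide: resin waterfall-shaped hide, 150 x 170, 115 high; loose bystander, leave alone. Origin: middle of its underside.
- tray: aluminium tray, 200 x 150, 20 high; loose bystander, leave alone. Origin: middle of its underside.
- dish: small white ceramic dish, 64 across, 28 high; loose bystander, leave alone. Origin: middle of its underside.

How it is judged:
On the way, in this order (a step that is already met when the one before it is completed fails the run):
1. slat 1 is pressed flat (first, at the end with the longer blank plate) (value of joint slat1 below 0.2 rad), for 0.04 s.
2. slat 2 is pressed flat next (value of joint slat2 below 0.2 rad), for 0.04 s.
3. slat 3 is pressed flat next (value of joint slat3 below 0.2 rad), for 0.04 s.
4. slat 4 is pressed flat next (value of joint slat4 below 0.2 rad), for 0.04 s.
5. slat 5 is pressed flat next (value of joint slat5 below 0.2 rad), for 0.04 s.
6. slat 6 is pressed flat next (value of joint slat6 below 0.2 rad), for 0.04 s.
At the end, for the whole second after the job is handed in: All six slats are shut to within 0.2 rad (free edge less than about 5.5 mm above the frame), and every loose bystander is within 15 mm of where it began (value of joint each of slat1, slat2, slat3, slat4, slat5, slat6 below 0.2 rad and distance of each of bowl, tongs, gauge, jar, hide, tray, dish from where it was at the start of the episode below 0.015 m); the robot touches nothing.
It fails at once if the fingers leave the row (TCP more than 60 mm above the shelf or 60 mm to the side of the row's middle line) after a slat has been shut and before the last one is (value of joint any of slat1, slat2, slat3, slat4, slat5 below 0.2 rad and value of joint slat6 above 0.2 rad and (z of the grasp point in the frame of vent above 0.06 m or y of the grasp point in the frame of vent above 0.06 m or y of the grasp point in the frame of vent below -0.06 m)).
It fails at once if the vent is pressed with more than 25 N (contact force between the arm and vent above 25 N).
It fails at once if the fingers press the vent with more than 25 N (contact force between the fingers and vent above 25 N).
It fails at once if a bystander is pushed, lifted or carried (moved more than 15 mm) (distance of any of bowl, tongs, gauge, jar, hide, tray, dish from where it was at the start of the episode above 0.015 m).
It also fails if it takes over 40 s, if anything falls off the work surface, if the arm or the gripper's body presses on something with over 40 N, if the wrist force passes 120 N, or if a joint passes its speed limit or range.

## Robot

A 7-joint arm with a two-finger parallel gripper is mounted at the origin on the work surface. World frame = base frame: x ahead of the robot, y to its left, z up, the work surface at z = 0. Lengths are in m, angles in rad, forces in N, time in s.
With the tool pointing down it reaches from about 0.4 to 0.875 m from the base axis. Payload 6.5 kg.
Tool frame: the origin (TCP) lies between the finger pads, 19 mm behind the fingertips; this is the grasp point; z points along the fingers, y is the line along which they close (so a half turn about z gives the same grasp; the last joint's range is limited). The gripper opens to 88 mm and grips with 3 to 60 N. Pads are 18 mm wide; open, the fingers measure 123 mm over their backs; the gripper's body (75 mm by 187 mm) begins 45 mm behind the grasp point.
Start: joints at [1.14, 0.536, -0.004, 1.538, 0.003, 1.067, -0.071], TCP at [0.232, -0.607, 0.257] pointing down, gripper open.
Joint ranges: [-2.7, 2.7], [-0.37, 2.16], [-1.27, 1.26], [0.24, 2.4], [-1.31, 4.45], [0.19, 1.91], [-2.76, 2.76]. Speed limits (rad/s): [2.39, 2.39, 3.14, 3.14, 3.14, 3.14, 3.14].

## Interface

Orientations are given as [roll, pitch, yaw] about the fixed x, y, z axes, in that order (R = Rz(yaw) Ry(pitch) Rx(roll)).
In Python, from plant import bot, eyes, outline_of gives the robot as it stands.
- The arm moves only by the tool play_rows, never from a script. Its argument "plan" is a list of rows, each a list of 5 numbers: the shift along the tool's x, y, z in m, then the turn about the tool's z in units of 6 degrees (1.0 is 6 degrees), then the closure, from -1 (fully open) to 1 (shut), so that 0 is half open. In form: [[tx, ty, tz, roll, gripper], ...]. A call has 1 to 20 rows; each row is the pose to reach, as a shift and turn from the pose commanded when the call began, along the tool's axes at that moment; what a row does not reach only later rows make up. A row lasts 1/12 s, in which the tool goes at most 41.7 mm and 7.16 degrees, less where a joint would pass 70% of its speed; a pose out of reach is approached as far as the arm can. A call with a gripper value outside its range is refused whole. The fingers move at their own pace and stop on an object; "squeeze" is the grip in N (left out, the last holds). Time passes only in rows, so rows that repeat a pose let the fingers close. It gives the time, the measured TCP pose, the force, the opening and the grip force at its end, in the units of the state.
- bot.observe(): the state, without advancing time (a new reading comes with each control period).
- eyes.snapshot(name): name is "scene" or "top" or "wrist"; returns a dict with "image" (384x512x3 uint8, red, green, blue), "range_z" (384x512 float32, m along the optical axis (not along the pixel's ray), 0 where there is no reading), "fx", "fy", "cx", "cy" (pixels), "R" (3x3) and "t" (3): a world point X has camera coordinates R X + t; the wrist camera has in their place "mount" (4x4, takes a point from camera to tool coordinates, whose origin is the TCP and whose axes are the flange's). Camera axes: x right, y down, z forward; pixel columns grow to the right and rows downward; lengths in m; the calibration is good to about 2 mm. A picture is of the moment at which its call begins: read the wrist's pose just before it.
- bot.sign_off(): hands the job in; it is judged then, once.
Trained networks look in a picture, given as the dict that the camera call returned (one of the last four; its "shot" number tells which), for a name from the list of things; names that differ only in an ending like _2 or _b are one class to them, and where a whole thing is asked for, a point or a joint stands for the part that bears it (a point fixed in the world has none). Each returns a list of dicts, best first, with "conf" (0 to 1); they miss things now and then, are a little off and sometimes report something else, mostly with a low value. They report only what shows in the picture. A call takes as long as a camera call.
- outline_of(thing, picture): "region" (384x512 bool, what is visible of it) and "uv" ([column, row] in pixels, amid what is visible of it).
The state is a dict: "t": time; "qpos": joint angles; "dq": joint speeds; "joint_torque": joint torques, N m; "tool_pos": TCP position; "orientation": TCP orientation; "force": force on the tool from outside, world axes, zero at the start; "wrist_torque": the same for the moment, N m; "finger_gap": opening from 0.0 (shut) to 1.0 (fully open); "finger_force": force on a finger pad.
Only numpy, scipy, OpenCV 4.12 (cv2) and the standard library are available. Lean on these libraries where they do the work, as an engineer would, in place of code of your own. Each camera call takes 0.05 s, during which the arm holds its last target. There are 200 camera calls.

## Working session

There is one attempt and no reset: what is moved stays moved. The work goes in short steps, Python scripts to look and compute and a tool call to move; the robot and the scene stay as the last step left them, time stands still between calls to the robot, and variables do not carry over. Pictures are saved under pics/ and viewed, at most 10 in all, crops included, and the job is handed in when it is done.

Besides the shell and the picture viewer there is one more tool, called after "Call:" in YAML: its name, and indented under it one key for each argument. play_rows: Moves the arm, as the interface text tells. Its arguments: {"type":"object","properties":{"plan":{"type":"array"},"squeeze":{"type":"number"}},"required":["plan"]}

```bash
mkdir -p pics
cat > h.py <<'E'
import numpy as np, cv2
from plant import bot, eyes, outline_of
def pts(p, m):
    v,u=np.nonzero(m&(p["range_z"]>0)); z=p["range_z"][v,u]
    c=np.stack([(u-p["cx"])/p["fx"]*z,(v-p["cy"])/p["fy"]*z,z],1)
    return (c-p["t"])@p["R"], np.stack([u,v],1)
E
python3 - <<'E'
from h import *
s=bot.observe(); print(s["tool_pos"],s["orientation"],s["finger_gap"],s["t"])
ims=[]
for n in ["top","scene"]:
    p=eyes.snapshot(n); cv2.imwrite(f"pics/{n}0.png",p["image"][...,::-1])
    for th in ["vent","gauge","slat1"] if n=="top" else ["vent"]:
        for r in outline_of(th,p)[:2]:
            P,uv=pts(p,r["region"]); print(n,th,r["conf"],r["uv"],np.median(P,0).round(3),len(P))
            if th=="vent":
                print(cv2.minAreaRect(uv.astype(np.float32)), np.percentile(P,[1,99],axis=0).round(3))
                print(cv2.minAreaRect(P[:,:2].astype(np.float32)))
E
```

```text
[ 0.23170036 -0.60670835  0.25655785] [-3.13991005e+00  1.30010872e-04  3.64926290e-01] 0.9995708172226798 0.0
top vent 0.78 [269.6, 203.9] [ 0.53  -0.053  0.016] 1984
((268.1076354980469, 200.56317138671875), (83.0855712890625, 24.957477569580078), 17.417970657348633) [[ 0.461 -0.188  0.003]
 [ 0.599  0.084  0.034]]
((0.5302255749702454, -0.052259981632232666), (0.2837830185890198, 0.08530798554420471), 71.92366790771484)
top gauge 0.65 [204.4, 192.4] [0.575 0.169 0.021] 175
top slat1 0.62 [288.4, 205.0] [ 0.506 -0.126  0.021] 127
top slat1 0.62 [254.3, 194.6] [0.551 0.006 0.026] 87
scene vent 0.91 [244.6, 193.9] [ 0.539 -0.034  0.014] 1775
((246.12591552734375, 188.84124755859375), (80.34903717041016, 25.04490852355957), 38.41805648803711) [[ 0.461 -0.185  0.001]
 [ 0.611  0.093  0.033]]
((0.5242424607276917, -0.045522332191467285), (0.28721731901168823, 0.10529930144548416), 72.1263198852539)
```

Run:
```python
from h import *
a=cv2.imread("pics/top0.png")[130:280,170:370]; b=cv2.imread("pics/scene0.png")
cv2.imwrite("pics/a.png",cv2.resize(a,(800,600),interpolation=cv2.INTER_CUBIC))
p=eyes.snapshot("top")
m=np.zeros((384,512),bool); m[130:280,170:370]=1
P,uv=pts(p,m)
c=np.array([.5302,-.0523]);th=np.radians(71.92);d=np.array([np.cos(th),np.sin(th)]);n=np.array([-d[1],d[0]])
q=P[:,:2]-c; x=q@d; y=q@n
k=abs(y)<.025
for e in np.arange(-.20,.24,.006):
    s=k&(abs(x-e)<.003)
    print(round(e*1000),np.percentile(P[s,2]*1000,[10,50,90]).round(1),end=' ')
```

```text
-200 [-4.4 -1.8  1.8] -194 [-4.1 -1.7  2.6] -188 [-5.7 -1.3  1.8] -182 [-5.9 -0.6  3.9] -176 [-5.2 -0.9  2.3] -170 [-3.8 -0.9  2. ] -164 [-4.5  0.3  2.8] -158 [-5.  -1.4  2.1] -152 [-4.8 -1.4  3.4] -146 [-4.3 -0.5  5.5] -140 [11.9 15.6 18. ] -134 [11.  15.6 17.7] -128 [11.8 15.4 17.6] -122 [10.9 14.3 18.7] -116 [12.5 14.9 19.3] -110 [12.1 16.  18.3] -104 [13.  14.9 18.5] -98 [11.7 14.5 17.5] -92 [ 9.8 15.2 18.7] -86 [15.4 17.6 20.8] -80 [18.4 20.8 26.3] -74 [21.1 26.  29.2] -68 [ 4.8 25.6 30.4] -62 [ 6.8 12.5 17.4] -56 [ 9.2 13.9 17.8] -50 [14.3 17.1 20.7] -44 [20.4 22.7 26.9] -38 [22.3 24.8 27.7] -32 [ 5.2 24.2 32. ] -26 [ 5.9 12.8 17.2] -20 [ 9.5 15.8 20.8] -14 [14.4 18.1 20.6] -8 [19.9 24.  28.4] -2 [26.4 31.7 34.9] 4 [ 5.2  8.1 30.4] 10 [ 6.2 12.6 16.5] 16 [ 7.9 14.2 17.9] 22 [16.3 18.5 21.8] 28 [19.1 22.3 27.3] 34 [23.8 29.1 34.4] 40 [ 4.3 10.6 33.3] 46 [ 6.5 12.3 16.5] 52 [ 9.  15.3 18.3] 58 [16.2 19.8 24.3] 64 [22.9 27.2 31.2] 70 [27.6 33.9 37. ] 76 [ 3.   7.2 10.5] 82 [ 5.7 12.3 16.8] 88 [ 7.3 14.5 16.8] 94 [16.1 19.2 23.3] 100 [19.2 21.5 24.4] 106 [24.4 28.4 32.2] 112 [ 5.2 27.9 31.9] 118 [ 3.4 11.2 17.8] 124 [10.2 14.2 18.2] 130 [12.9 16.4 19.1] 136 [12.2 16.1 19.3] 142 [-0.6 14.  17.8] 148 [-4.3 -0.9  3.1] 154 [-4.7 -1.3  3.3] 160 [-4.8 -1.7  2.1] 166 [-4.1 -2.2  2.4] 172 [-4.1 -0.5  2. ] 178 [-4.1 -1.1  2.3] 184 [-3.9 -0.8  3. ] 190 [-4.6 -1.   3.2] 196 [-6.2 -1.   1.4] 202 [-3.1  1.8 23.1] 208 [-3.1  2.1 21.7] 214 [-2.7 11.3 24.9] 220 [-2.8 16.2 25.1] 226 [-1.8 17.4 23.3] 232 [ 0.8 18.1 24.1] 238 [-4.  10.7 25.3]
```

View pics/a.png

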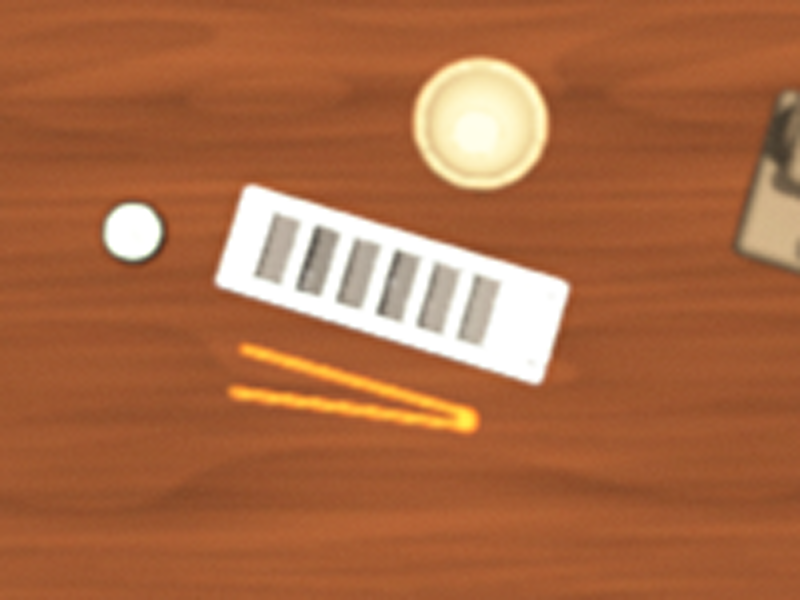

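View pics/scene0.png

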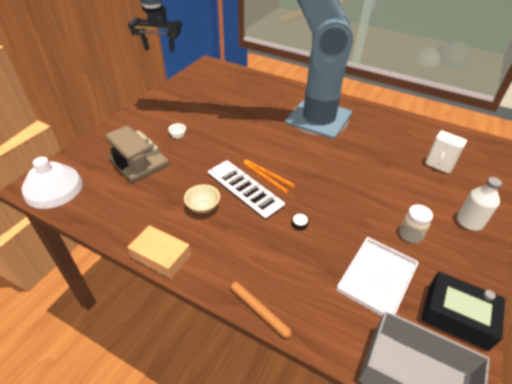

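The vent's long blank plate is at crop pixel (535, 330), the world -y end. The gauge is at crop (133, 232), past the finishing end, and slat heights rise towards it. So the stroke runs along +72° from about (0.494, -0.164). I'll stay high and move above the start with the fingers closed.

Call:
play_rows:
  plan:
    - [0.403, -0.32, 0.0, -8.5, 1]
    - [0.403, -0.32, 0.0, -8.5, 1]
    - [0.403, -0.32, 0.0, -8.5, 1]
    - [0.403, -0.32, 0.0, -8.5, 1]
    - [0.403, -0.32, 0.0, -8.5, 1]
    - [0.403, -0.32, 0.0, -8.5, 1]
    - [0.403, -0.32, 0.0, -8.5, 1]
    - [0.403, -0.32, 0.0, -8.5, 1]
    - [0.403, -0.32, 0.0, -8.5, 1]
    - [0.403, -0.32, 0.0, -8.5, 1]
    - [0.403, -0.32, 0.0, -8.5, 1]
    - [0.403, -0.32, 0.0, -8.5, 1]
    - [0.403, -0.32, 0.0, -8.5, 1]
    - [0.403, -0.32, 0.0, -8.5, 1]
    - [0.403, -0.32, 0.0, -8.5, 1]
    - [0.403, -0.32, 0.0, -8.5, 1]
    - [0.403, -0.32, 0.0, -8.5, 1]
    - [0.403, -0.32, 0.0, -8.5, 1]
    - [0.403, -0.32, 0.0, -8.5, 1]
    - [0.403, -0.32, 0.0, -8.5, 1]
  squeeze: 5

```text
t: 2.02
tool_pos: [0.4939, -0.1652, 0.2574]
orientation: [-3.142, 0.0, 1.254]
force: [0.7, -0.2, -0.3]
finger_gap: 0.005
finger_force: 0.0
```

Run:
```python
from h import *
from scipy.spatial.transform import Rotation as Ro
s=bot.observe(); p=eyes.snapshot("wrist"); cv2.imwrite("pics/w0.png",p["image"][...,::-1])
T=np.eye(4);T[:3,:3]=Ro.from_euler("xyz",s["orientation"]).as_matrix();T[:3,3]=s["tool_pos"]
W=np.linalg.inv(T@p["mount"]); p["R"],p["t"]=W[:3,:3],W[:3,3]
c=np.array([.5302,-.0523]);th=np.radians(71.92);d=np.array([np.cos(th),np.sin(th)]);n=np.array([-d[1],d[0]])
def vf(P): q=P[:,:2]-c; return q@d-.0175,q@n
for name in ["vent","slat1"]:
  for r in outline_of(name,p)[:3]:
    P,uv=pts(p,r["region"]);P=P[P[:,2]>.008]
    x,y=vf(P);print(name,r["conf"],r["uv"],np.percentile(x,[1,50,99]).round(4),np.percentile(y,[1,50,99]).round(4),np.percentile(P[:,2],[2,30,50,98]).round(4), cv2.minAreaRect(P[:,:2].astype(np.float32)))
```

```text
vent 0.76 [255.6, 85.6] [-0.1571 -0.0526  0.0313] [-0.0406  0.0012  0.0435] [0.0087 0.0154 0.0162 0.0318] ((0.5147078633308411, -0.09520705044269562), (0.1917421519756317, 0.08616089075803757), 71.91258239746094)
vent 0.74 [253.2, 127.9] [-0.1078 -0.0955 -0.0848] [-0.0291  0.0011  0.0318] [0.0151 0.0198 0.0227 0.0291] ((0.5047779083251953, -0.12652117013931274), (0.02401816099882126, 0.06466259062290192), 71.89591979980469)
slat1 0.93 [253.2, 94.7] [-0.0718 -0.0598 -0.0495] [-0.0293  0.001   0.0317] [0.0149 0.0202 0.0238 0.0307] ((0.5153345465660095, -0.09346367418766022), (0.02360224537551403, 0.0641869381070137), 71.71328735351562)
slat1 0.87 [251.3, 18.3] [0.0005 0.0113 0.0217] [-0.0288  0.0018  0.0322] [0.0153 0.021  0.0246 0.0323] ((0.5385163426399231, -0.022022947669029236), (0.027051396667957306, 0.06418347358703613), 71.63643646240234)
slat1 0.59 [248.8, 59.6] [-0.0359 -0.0255 -0.0157] [-0.0278  0.0019  0.0315] [0.0154 0.0213 0.0251 0.0336] ((0.5258316993713379, -0.05953390523791313), (0.020500846207141876, 0.060706838965415955), 71.75657653808594)
```

View pics/w0.png

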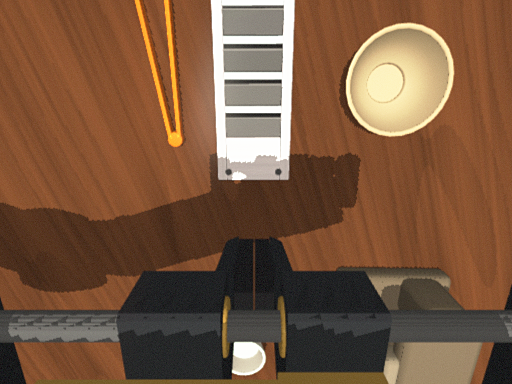

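The picture agrees with my pose: frame end at row 178, slats running up the column at about 253, bowl and tongs clear to the sides. Descending onto the long blank plate, tips 2.5 mm above the face.

Call:
play_rows:
  plan:
    - [0, 0, 0.03, 0, 1]
    - [0, 0, 0.06, 0, 1]
    - [0, 0, 0.09, 0, 1]
    - [0, 0, 0.12, 0, 1]
    - [0, 0, 0.15, 0, 1]
    - [0, 0, 0.17, 0, 1]
    - [0, 0, 0.185, 0, 1]
    - [0, 0, 0.195, 0, 1]
    - [0, 0, 0.205, 0, 1]
    - [0, 0, 0.21, 0, 1]
    - [0, 0, 0.215, 0, 1]
    - [0, 0, 0.22, 0, 1]
    - [0, 0, 0.22, 0, 1]
    - [0, 0, 0.22, 0, 1]

```text
t: 3.33
tool_pos: [0.4944, -0.1646, 0.0376]
orientation: [3.141, 0.0, 1.255]
force: [0.7, 0.3, 0.4]
finger_gap: 0.003
finger_force: 0.0
```

Call:
play_rows:
  plan:
    - [0.005, 0, 0, 0, 1]
    - [0.01, 0, 0, 0, 1]
    - [0.015, 0, 0, 0, 1]
    - [0.02, 0, 0, 0, 1]
    - [0.025, 0, 0, 0, 1]
    - [0.03, 0, 0, 0, 1]
    - [0.035, 0, 0, 0, 1]
    - [0.04, 0, 0, 0, 1]
    - [0.045, 0, 0, 0, 1]
    - [0.05, 0, 0, 0, 1]
    - [0.055, 0, 0, 0, 1]

```text
t: 4.25
tool_pos: [0.5114, -0.1116, 0.0374]
orientation: [-3.142, -0.0, 1.255]
force: [-0.9, -0.6, -0.1]
finger_gap: 0.006
finger_force: 0.2
```

Call:
play_rows:
  plan:
    - [0.005, 0, 0, 0, 1]
    - [0.01, 0, 0, 0, 1]
    - [0.015, 0, 0, 0, 1]
    - [0.02, 0, 0, 0, 1]
    - [0.025, 0, 0, 0, 1]
    - [0.03, 0, 0, 0, 1]
    - [0.035, 0, 0, 0, 1]
    - [0.04, 0, 0, 0, 1]
    - [0.045, 0, 0, 0, 1]
    - [0.05, 0, 0, 0, 1]
    - [0.055, 0, 0, 0, 1]
    - [0.06, 0, 0, 0, 1]
    - [0.065, 0, 0, 0, 1]
    - [0.07, 0, 0, 0, 1]
    - [0.075, 0, 0, 0, 1]
    - [0.08, 0, 0, 0, 1]
    - [0.085, 0, 0, 0, 1]
    - [0.09, 0, 0, 0, 1]

```text
t: 5.75
tool_pos: [0.5395, -0.0261, 0.0374]
orientation: [3.141, -0.0, 1.255]
force: [-1.1, -0.2, 1.1]
finger_gap: 0.007
finger_force: 0.3
```

Run:
```python
from h import *
p=eyes.snapshot("scene")
m=np.zeros((384,512),bool); m[150:225,200:290]=1
P,uv=pts(p,m)
c=np.array([.5302,-.0523]);th=np.radians(71.92);d=np.array([np.cos(th),np.sin(th)]);n=np.array([-d[1],d[0]])
q=P[:,:2]-c; x=q@d-.0175; y=q@n
for e in np.arange(-.15,.13,.008):
    s=(abs(y-.001)<.027)&(abs(x-e)<.004)&(P[:,2]<.05)
    if s.sum()>3: print(round(e*1000),np.median(P[s,2]*1000).round(1),s.sum(),end=' | ')
cv2.imwrite("pics/s1.png",cv2.resize(p["image"][130:250,180:340,::-1],(800,600),interpolation=cv2.INTER_CUBIC))
```

```text
-150 15.3 19 | -142 15.4 27 | -134 15.3 26 | -126 15.6 21 | -118 15.8 13 | -110 15.7 6 | -38 13.4 5 | -22 15.3 6 | -14 18.2 15 | -6 17.6 11 | 2 15.4 10 | 10 22.9 20 | 18 28.4 41 | 26 21.2 68 | 34 15.0 31 | 42 8.3 32 | 50 8.6 29 | 58 9.3 40 | 66 12.2 15 | 74 15.3 24 | 82 18.3 26 | 90 9.4 49 | 98 10.7 34 | 106 15.6 24 | 114 16.1 32 | 122 15.6 31 |
```

View pics/s1.png

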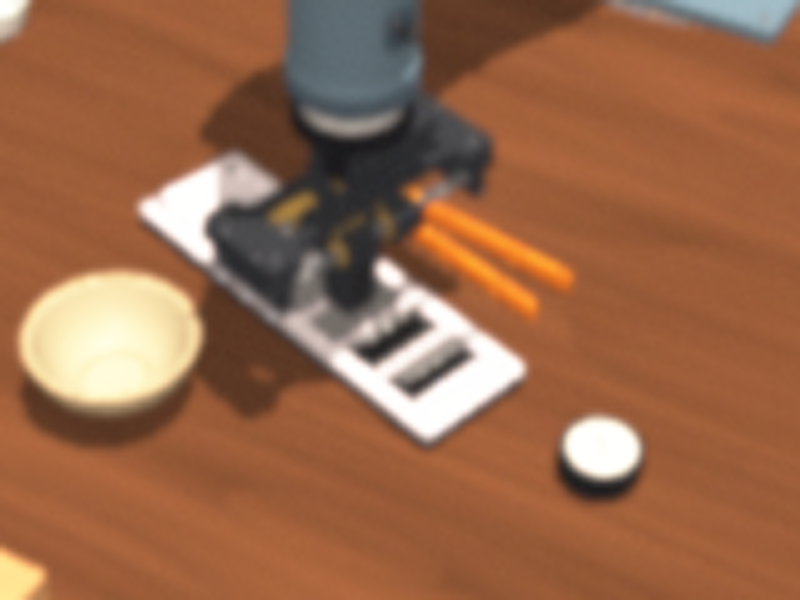

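In this crop the tips are on slat 4 at about (350, 300). Slats 5 and 6 are still open at about (395, 335) and (435, 365), and the gauge is untouched at (600, 450). Continuing the stroke.

Call:
play_rows:
  plan:
    - [0.005, 0, 0, 0, 1]
    - [0.01, 0, 0, 0, 1]
    - [0.015, 0, 0, 0, 1]
    - [0.02, 0, 0, 0, 1]
    - [0.025, 0, 0, 0, 1]
    - [0.03, 0, 0, 0, 1]
    - [0.035, 0, 0, 0, 1]
    - [0.04, 0, 0, 0, 1]
    - [0.045, 0, 0, 0, 1]
    - [0.05, 0, 0, 0, 1]
    - [0.055, 0, 0, 0, 1]
    - [0.06, 0, 0, 0, 1]
    - [0.065, 0, 0, 0, 1]
    - [0.07, 0, 0, 0, 1]
    - [0.075, 0, 0, 0, 1]
    - [0.08, 0, 0, 0, 1]
    - [0.085, 0, 0, 0, 1]
    - [0.09, 0, 0, 0, 1]
    - [0.095, 0, 0, 0, 1]
    - [0.1, 0, 0, 0, 1]

```text
t: 7.47
tool_pos: [0.5705, 0.0689, 0.0374]
orientation: [-3.142, -0.0, 1.255]
force: [-0.1, -0.1, -0.2]
finger_gap: 0.008
finger_force: 0.0
```

```bash
cat > chk.py <<'E'
from h import *
import sys
p=eyes.snapshot("scene")
m=np.zeros((384,512),bool); m[150:225,200:290]=1
P,uv=pts(p,m)
c=np.array([.5302,-.0523]);th=np.radians(71.92);d=np.array([np.cos(th),np.sin(th)]);n=np.array([-d[1],d[0]])
q=P[:,:2]-c; x=q@d-.0175; y=q@n
for e in np.arange(-.15,.13,.006):
    s=(abs(y-.001)<.027)&(abs(x-e)<.003)&(P[:,2]<.05)
    if s.sum()>3: print(round(e*1000),np.median(P[s,2]*1000).round(1),s.sum(),end=' | ')
cv2.imwrite(sys.argv[1],cv2.resize(p["image"][130:250,180:340,::-1],(800,600),interpolation=cv2.INTER_CUBIC))
E
python3 chk.py pics/s2.png
```

```text
-150 15.8 16 | -144 16.3 19 | -138 15.5 17 | -132 14.9 16 | -126 15.7 22 | -120 15.7 19 | -114 15.0 16 | -108 16.4 17 | -102 16.6 19 | -96 17.1 17 | -90 16.6 17 | -84 16.3 20 | -78 15.3 24 | -72 15.3 17 | -66 15.0 20 | -60 16.0 12 | -54 16.7 21 | -48 16.8 25 | -42 15.9 26 | -36 14.6 17 | -30 15.2 19 | -24 15.6 20 | -18 17.0 16 | -12 16.9 26 | -6 16.9 16 | 0 13.4 7 | 90 16.8 7 | 96 16.7 11 | 102 20.7 9 | 108 16.9 14 | 114 17.5 16 | 120 27.6 54 | 126 14.5 64 |
```

View pics/s2.png

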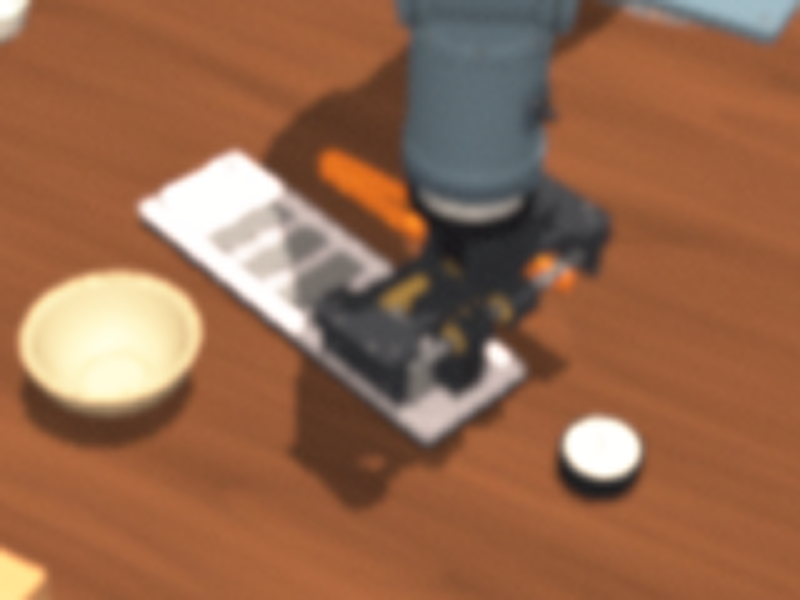

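The tips are at the short plate, crop (465, 370). Slats 1–3 are flat, at (235, 225) to (325, 280), and slat 6's end reads about 17 mm. Lifting straight up.

Call:
play_rows:
  plan:
    - [0, 0, -0.01, 0, 1]
    - [0, 0, -0.03, 0, 1]
    - [0, 0, -0.06, 0, 1]
    - [0, 0, -0.1, 0, 1]
    - [0, 0, -0.14, 0, 1]
    - [0, 0, -0.18, 0, 1]
    - [0, 0, -0.22, 0, 1]
    - [0, 0, -0.22, 0, 1]
    - [0, 0, -0.22, 0, 1]
    - [0, 0, -0.22, 0, 1]

```text
t: 8.35
tool_pos: [0.5698, 0.0679, 0.2573]
orientation: [-3.141, 0.001, 1.255]
force: [-0.2, 0.1, -0.2]
finger_gap: 0.006
finger_force: 0.0
```

```bash
python3 chk.py pics/s3.png
```

```text
-150 15.5 18 | -144 16.7 14 | -138 16.1 22 | -132 16.1 20 | -126 15.2 12 | -120 15.5 22 | -114 15.5 14 | -108 15.9 22 | -102 15.4 15 | -96 16.3 17 | -90 16.7 20 | -84 15.7 20 | -78 16.6 22 | -72 14.5 20 | -66 14.6 15 | -60 16.8 17 | -54 15.9 18 | -48 16.5 21 | -42 16.3 24 | -36 15.1 22 | -30 15.7 18 | -24 15.8 18 | -18 17.2 18 | -12 16.9 24 | -6 16.4 25 | 0 14.2 21 | 6 15.6 18 | 12 16.6 17 | 18 16.8 23 | 24 16.6 23 | 30 16.7 26 | 36 14.7 21 | 42 16.0 16 | 48 16.7 24 | 54 16.5 18 | 60 17.4 23 | 66 17.0 28 | 72 14.4 25 | 78 15.3 18 | 84 15.6 19 | 90 17.5 26 | 96 16.5 23 | 102 16.6 25 | 108 15.2 24 | 114 16.0 21 | 120 16.1 27 | 126 10.8 54 |
```

View pics/s3.png

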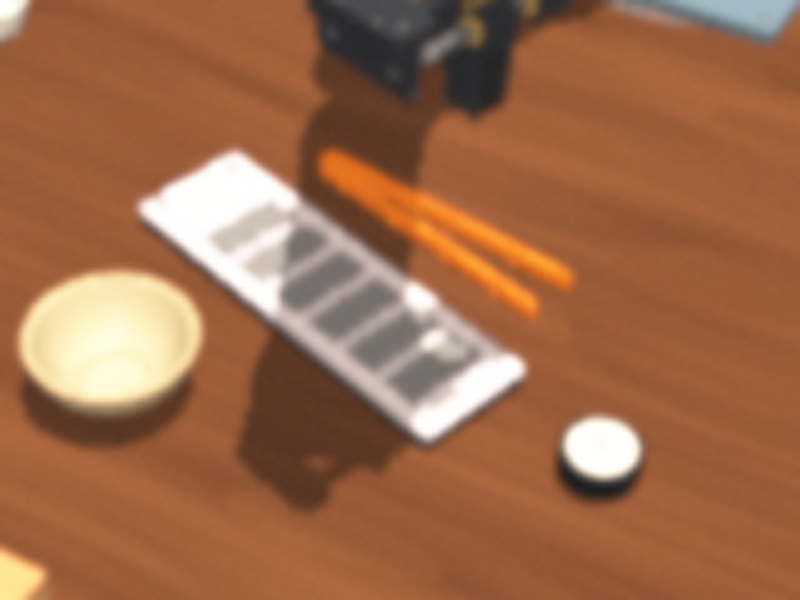

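All six slats lie flat, from (235, 225) to (435, 370) in the crop, with heights of 14–17.5 mm. The bowl, tongs and gauge haven't moved, and the hand is clear.

```bash
python3 -c "
from plant import bot
print(bot.sign_off())"
```

```text
the job is handed in; nothing more can be done
None
```

I shut all six slats in one unbroken pass from the long-plate end, lifted the hand clear and handed the job in at about 8.5 s; the last picture shows the slats flat and the bowl, tongs and gauge unmoved, but sign-off returned no verdict.

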